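# Stack a panel blank and its drilled template in the drilling jig and clamp them

### The job

Get the job ready for drilling: lay the undrilled aluminium plate squarely on the jig's plywood pad, let go of it, then lay the drilled plate of the same size on top as a template, so that pad and plates make one neat pile with their edges flush (either end of a plate may point either way). Then swing the jig's hold-down arm over and lower it until its rubber foot rests on the pile, without shifting it. Leave the small square offcut and everything else on the bench where it is.

Things in the scene. Friction and masses are not known exactly. Their poses are not given: they have to be found in the camera images.
- blank: the undrilled aluminium plate, loose, 100 x 56 x 8 mm, about 120 g, plain with no holes. Origin: centre of its underside; x along the 100 mm length, y along the 56 mm width, z up. Lies flat on the bench at the start.
- template: the drilled aluminium plate, loose, same 100 x 56 x 8 mm outline, about 110 g, with one 26 mm hole near one end, a 12 mm hole near the middle and two 9 mm holes near the other end, all through. Origin: centre of its underside; x along the 100 mm length, y along the width, z up. Lies flat on the bench at the start.
- offcut: small square aluminium offcut 46 x 46 x 8 mm, loose, not part of the job. Origin: centre of its underside. It, the blank and the drilled plate may each lie in any of three places.
- jig: the drilling jig, fixed to the bench: a grey steel base plate 12 mm thick and 90 mm wide (y), from x = -60 to +125 mm, with the plywood pad on it and, centred at x = 78 mm, two dark hinge cheeks 26 mm long, 39 mm over their outsides, 64 mm high above the bench. Origin on the bench under the pad's centre; x from the pad to the hinge, z up.
- pad_top (a point): centre of the top face of the jig's plywood pad, 30 mm above the bench. The pad is 100 mm long (x) and 56 mm wide (y), the plates' outline. Axes as the jig's: x points from the pad to the hinge of the hold-down arm, z up.
- clamp_pivot (a point): point on the hinge axis of the hold-down arm, midway between the cheeks: 78 mm from the pad's centre along the pad's +x, 52 mm above the bench. The axis runs along the pad's y; this point's axes are the jig's.
- clamp (a joint): hold-down arm's angle, rad. 0: level over the pad, pointing to the pad's -x, foot just resting on two plates on the pad (about -0.13 on one); pi/2: upright; at most 1.9, leaning back. Starts at 1.5 to 1.85. Stiff, damped hinge: raised, it stays put; about 1 N near the knob moves it; pushed below about 0.6 it sinks on slowly by its own weight and stays down.
- clamp_knob (a point): centre of the black 22 mm ball on the end of the hold-down arm, a steel bar 14 mm wide and 12 mm thick. With the arm level: bar and ball centred 14 mm above the pivot, bar's upper (back) face 20 mm above it, ball 115 mm from the pivot; a round rubber foot, 16 mm across, 60 mm from the pivot, reaches 6 mm below pivot level.
- screwdriver: screwdriver lying on the bench, bystander; origin under its middle
- flux: small bottle, 40 mm across and 85 mm high, bystander; origin: centre of its underside
- tin: low closed tin, 60 mm across and 35 mm high, bystander; origin: centre of its underside
- wool_pot: small open steel pot, 64 mm across and 45 mm high, bystander; origin: centre of its underside
- carton: small cardboard carton 70 x 110 x 45 mm, bystander; origin: centre of its underside
There are look-alikes about, which are no part of the job. Leave any blue or yellow look-alike of the blank alone.

How it is judged (in metres and radians):
On the way, in this order (a step that is already met when the one before it is completed fails the run):
1. the undrilled plate lies flat, square and released on the plywood pad (horizontal distance between blank and pad_top below 0.005 m and angle between the x axis of blank and the x axis of pad_top, either way round below 0.07 rad and angle between blank's own z axis and vertical below 0.05 rad and z of blank in the frame of pad_top between -0.003 and 0.003 m and linear speed of blank below 0.02 m/s and contact force between the fingers and blank below 0.1 N), for 0.2 s.
2. the drilled plate lies flat, square and released on the undrilled one, the arm still raised (horizontal distance between blank and pad_top below 0.005 m and angle between the x axis of each of blank, template and the x axis of pad_top, either way round below 0.07 rad and angle between each of blank, template's own z axis and vertical below 0.05 rad and z of blank in the frame of pad_top between -0.003 and 0.003 m and linear speed of each of blank, template below 0.02 m/s and horizontal distance between template and blank below 0.005 m and z of template in the frame of pad_top between 0.005 and 0.011 m and contact force between the fingers and template below 0.1 N and value of joint clamp above 0.3 rad), for 0.2 s.
At the end, for the whole second after the job is handed in: Undrilled plate flat on the pad (centres within 5 mm), drilled plate flat on it (within 5 mm of it, 7 mm of the pad), both turned less than 0.07 rad from the pad and at rest; hold-down arm down, foot on the pile (joint within 0.05 rad of 0); bystanders moved under 20 mm (horizontal distance between blank and pad_top below 0.005 m and angle between the x axis of each of blank, template and the x axis of pad_top, either way round below 0.07 rad and angle between each of blank, template's own z axis and vertical below 0.05 rad and z of blank in the frame of pad_top between -0.003 and 0.003 m and linear speed of each of blank, template below 0.02 m/s and horizontal distance between template and blank below 0.005 m and z of template in the frame of pad_top between 0.005 and 0.011 m and horizontal distance between template and pad_top below 0.007 m and value of joint clamp between -0.05 and 0.05 rad and velocity of joint clamp below 0.05 rad/s); the robot touches nothing.
It fails at once if the offcut is shifted more than 20 mm (distance of offcut from where it was at the start of the episode above 0.02 m).
It fails at once if another bystander is shifted more than 20 mm (distance of any of screwdriver, flux, tin, wool_pot, carton from where it was at the start of the episode above 0.02 m).
It also fails if it takes over 72 s, if anything falls off the work surface, if the arm or the gripper's body presses on something with over 40 N, if the wrist force passes 120 N, or if a joint passes its speed limit or range.

### The arm

A 7-joint arm with a two-finger parallel gripper is mounted at the origin on the work surface. World frame = base frame: x ahead of the robot, y to its left, z up, the work surface at z = 0. Lengths are in mm, angles in degrees, forces in N, time in s.
With the tool pointing down it reaches from about 400 to 925 mm from the base axis. Payload 5.6 kg.
Tool frame: the origin (TCP) lies midway between the tips of the shut fingers; the grasp point (between the pads) lies 19 mm behind it; z points along the fingers, y is the line along which they close (so a half turn about z gives the same grasp; the last joint's range is limited). The gripper opens to 85 mm and grips with 20 to 120 N. Pads are 22 mm wide; open, the fingers measure 114 mm over their backs; the gripper's body (76 mm by 85 mm) begins 54 mm behind the grasp point. The pads swing forward as they close: fully open they stand 13 mm farther back than shut.
Start: joints at [71.276, 26.786, -0.665, 91.828, 0.344, 61.387, -3.226], TCP at [181.962, -624.018, 231.29] pointing down, gripper open.
Joint ranges: [-144.91, 144.91], [-17.63, 115.5], [-89.93, 88.59], [15.96, 139.68], [-74.01, 254.01], [8.47, 105.57], [-167.45, 167.45]. Speed limits (degrees/s): [147.25, 147.25, 180, 180, 180, 180, 180].

### API

Orientations are given as a 3x3 rotation matrix whose columns are the frame's x, y, z axes.
In Python, from rig import r, read_camera gives the robot as it stands.
- The arm moves only by the shell command python3 -m jog 'ROWS' [FORCE]. ROWS is JSON, a list of rows, each a list of 5 numbers: the shift along the world's x, y, z in mm, then the turn about the world's z in rad, then the opening, from -1 (shut) to 1 (fully open). In form: [[dx, dy, dz, turn, claw], ...]. A call has 1 to 10 rows; each row is the pose to reach, as a shift and turn from the pose commanded when the call began; what a row does not reach only later rows make up. A row lasts 1/12 s, in which the tool goes at most 41.7 mm and 7.16 degrees, less where a joint would pass 70% of its speed; a pose out of reach is approached as far as the arm can. A call with a gripper value outside its range is refused whole. The fingers move at their own pace and stop on an object; FORCE is the grip in N (left out, the last holds). Time passes only in rows, so rows that repeat a pose let the fingers close. It gives the time, the measured TCP pose, the force, the opening and the grip force at its end, in the units of the state.
- r.sense(): the state, without advancing time (a new reading comes with each control period).
- read_camera(name): name is "scene" or "side" or "wrist"; returns a dict with "frame" (420x560x3 uint8, red, green, blue), "K" (3x3 intrinsics, pixels), "rvec" (rotation vector, rad) and "tvec" (3), from world to camera coordinates, as OpenCV has them. Camera axes: x right, y down, z forward; pixel columns grow to the right and rows downward; lengths in mm; the calibration is good to about 2 mm. A picture is of the moment at which its call begins. There is no depth.
- r.sign_off(): hands the job in; it is judged then, once.
The state is a dict: "time": time; "qpos": joint angles; "joint_vel": joint speeds; "tau": joint torques, N m; "tcp_pos": TCP position; "orientation": TCP orientation; "contact_force": force on the tool from outside, world axes, zero at the start; "ft_torque": the same for the moment, N m; "gripper_width": opening from 0.0 (shut) to 1.0 (fully open); "grip_force": force on a finger pad.
Only numpy, scipy, OpenCV 4.12 (cv2) and the standard library are available. Lean on these libraries where they do the work, as an engineer would, in place of code of your own. Each camera call takes 0.05 s, during which the arm holds its last target. There are 200 camera calls.

## Working session

There is one attempt and no reset: what is moved stays moved. The work goes in short steps, Python scripts to look and compute and a shell command to move; the robot and the scene stay as the last step left them, time stands still between calls to the robot, and variables do not carry over. Pictures are saved under pics/ and viewed, at most 10 in all, crops included, and the job is handed in when it is done.

```bash
ls; mkdir -p pics
python3 - <<'E'
from rig import r, read_camera
import cv2,numpy as np
s=r.sense();print(s['time'],s['tcp_pos'],s['orientation'],s['gripper_width'])
for n in ['scene','side']:
    c=read_camera(n);np.savez(f'pics/{n}0.npz',**c)
    cv2.imwrite(f'pics/{n}0.png',c['frame'][...,::-1]);print(n,c['K'],c['rvec'],c['tvec'])
    R=cv2.Rodrigues(np.array(c['rvec'],float))[0];print(-R.T@np.ravel(c['tvec']))
E
```

```text
pics
0.0 [ 181.78942241 -623.47954794  230.33856101] [[ 9.60018535e-01  2.79935787e-01 -6.06655407e-04]
 [ 2.79936420e-01 -9.60017097e-01  1.66561739e-03]
 [-1.16133648e-04 -1.76884851e-03 -9.99998429e-01]] 1.0006552830475248
scene [[516.56259185   0.         277.71759945]
 [  0.         516.56259185 207.19260121]
 [  0.           0.           1.        ]] [ 2.08640046  1.1355957  -0.50803713] [-286.98541459 -227.54186359 1921.91272557]
[1477.97025211 -592.12032288 1137.04965137]
side [[464.75295129   0.         282.68691127]
 [  0.         464.75295129 210.90109755]
 [  0.           0.           1.        ]] [ 0.43146419 -2.72348244  1.25964032] [ 492.25068613  158.33850233 1343.10293559]
[ 211.62824185 1029.23428003  983.46204755]
```

View pics/scene0.png

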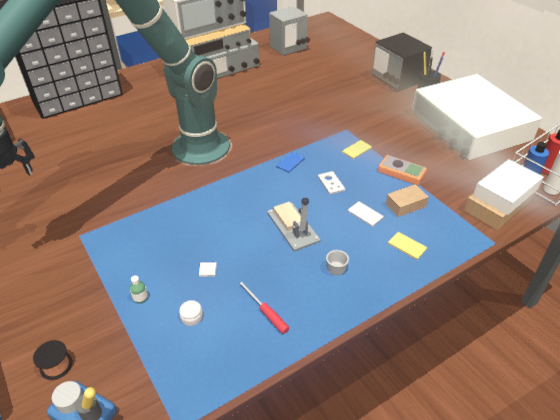

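View pics/side0.png

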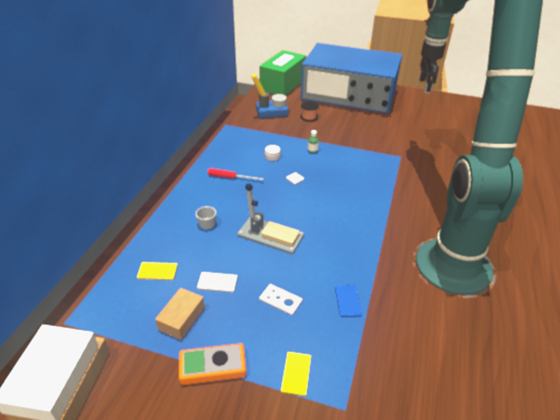

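Candidates (scene pixels): plain white plate (365,213), drilled plate (331,183), small square offcut (208,269), yellow look-alikes (357,149) and (407,245), blue look-alike (291,161). I choose (365,213) as the blank and (331,183) as the template. The jig is at (294,223) with the arm upright; knob at (305,202). In side, the blank is at (217,282), the template at (281,299) and the pad at (281,234).

```bash
cat > h.py <<'E'
import numpy as np,cv2
def cam(c):
    R=cv2.Rodrigues(np.array(c['rvec'],float))[0]; return np.array(c['K']),R,np.ravel(c['tvec']).astype(float)
def cast(c,px,z):
    K,R,t=cam(c); px=np.atleast_2d(px).astype(float)
    d=np.c_[px,np.ones(len(px))]@np.linalg.inv(K).T@R; o=-R.T@t
    return (o+d*((z-o[2])/d[:,2])[:,None])[:,:2]
def proj(c,P):
    return cv2.projectPoints(np.atleast_2d(P).astype(float),np.array(c['rvec'],float),np.ravel(c['tvec']).astype(float),np.array(c['K']),None)[0][:,0]
def rect(c,mask,seed,z):
    "contour of mask blob nearest seed, cast to plane z, min area rect: centre, (len,wid), yaw of long side deg"
    cs=cv2.findContours(mask.astype(np.uint8),cv2.RETR_EXTERNAL,cv2.CHAIN_APPROX_NONE)[0]
    cs=[k for k in cs if cv2.contourArea(k)>40]
    k=min(cs,key=lambda k:np.linalg.norm(k[:,0].mean(0)-seed))
    p=cast(c,k[:,0],z).astype(np.float32); (cx,cy),(w,h),a=cv2.minAreaRect(p)
    if w<h: w,h,a=h,w,a+90
    return np.round([cx,cy,w,h,(a+90)%180-90],1)
def hsv(c): return cv2.cvtColor(c['frame'],cv2.COLOR_RGB2HSV).astype(int)
def white(c): h=hsv(c); return (h[...,1]<70)&(h[...,2]>150)
def wood(c): h=hsv(c); return (h[...,0]>12)&(h[...,0]<32)&(h[...,1]>50)&(h[...,2]>150)
E
python3 - <<'E'
from h import *
S={n:dict(np.load(f'pics/{n}0.npz')) for n in('scene','side')}
px={'scene':dict(blank=(365,213),templ=(331,183),off=(208,269),pad=(288,216)),'side':dict(blank=(217,282),templ=(281,299),off=(295,178),pad=(281,234))}
for n,c in S.items():
    for k,s in px[n].items():
        print(n,k,rect(c,wood(c) if k=='pad' else white(c),s,30 if k=='pad' else 8))
o={'carton':((407,200),(180,313),22),'pot':((337,263),(206,218),25),'knob':((305,202),(249,187),160)}
for k,(a,b,z) in o.items(): print(k,cast(S['scene'],a,z),cast(S['side'],b,z))
c=S['side'];a=cv2.resize(c['frame'][215:325,190:320],None,fx=4,fy=4,interpolation=2)
cv2.imwrite('pics/crop.png',a[...,::-1])
E
```

```text
scene blank [621.5 271.6 105.8  65.6  12. ]
scene templ [439.3 274.3 111.8  62.2 -12.6]
scene off [ 554.3 -252.8   52.    48.8  -33.1]
scene pad [515.1  38.6 109.5  41.1  -6. ]
side blank [618.  276.  103.8  64.3  11.9]
side templ [435.8 277.4 104.9  63.9 -12.3]
side off [ 550.7 -249.4   55.5   55.2  -31.6]
side pad [508.1  62.3 107.   71.1  -6. ]
carton [[658.32208241 412.50377205]] [[658.21677057 411.8880306 ]]
pot [[749.78436585  60.31741656]] [[746.39069738  63.25313615]]
knob [[609.32430562  43.56480302]] [[610.53681094  35.51056687]]
```

View pics/crop.png

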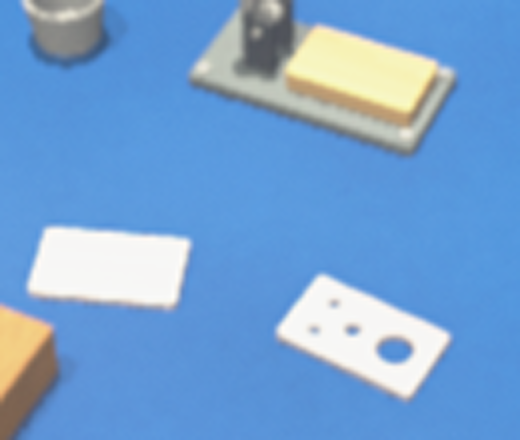

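The crop confirms it: the blank is plain white at crop (110,267). The template at crop (363,338) has the 26 mm hole and the smaller ones. The pad is at (362,70), with the hinge towards the upper left. Moving towards the blank.

```bash
python3 -m jog '[[40,60,0,0,1],[80,120,0,0,1],[120,175,0,0,1],[150,215,0,0,1],[180,250,0,0,1],[210,285,0,0,1],[240,320,0,0,1],[268,355,0,0,1],[290,390,0,0,1],[305,424,0,0,1]]'; python3 -m jog '[[5,40,0,0,1],[12,80,0,0,1],[22,120,0,0,1],[35,160,0,0,1],[50,200,0,0,1],[65,240,0,0,1],[80,280,0,0,1],[95,320,0,0,1],[105,360,0,0,1],[110,390,0,0,1]]'
```

```text
time: 0.93
tcp_pos: [429.0, -286.4, 231.2]
orientation: [[0.96, 0.28, 0.0], [0.28, -0.96, -0.0], [0.0, 0.0, -1.0]]
contact_force: [1.3, -0.4, 0.0]
gripper_width: 1.0
grip_force: 0.0
time: 1.77
tcp_pos: [538.5, 104.9, 231.1]
orientation: [[0.96, 0.281, -0.0], [0.281, -0.96, 0.001], [0.0, -0.001, -1.0]]
contact_force: [0.0, -0.6, -0.3]
gripper_width: 0.997
grip_force: 0.0
```

```bash
python3 -m jog '[[20,38,0,0,1],[40,76,0,0,1],[60,114,0,0,1],[80,150,0,-0.07,1],[80,160,0,-0.07,1],[80,160,0,-0.07,1],[80,160,0,-0.07,1],[80,160,0,-0.07,1]]'
python3 - <<'E'
from rig import r, read_camera
from h import *
s=r.sense();print(s['time'],s['tcp_pos'],s['orientation'][:,:2] if 0 else np.round(s['orientation'],3).tolist(),np.round(s['qpos'],1))
c=read_camera('wrist');np.savez('pics/w1.npz',**c);cv2.imwrite('pics/w1.png',c['frame'][...,::-1])
K,R,t=cam(c);print('campos',-R.T@t,'axis',R[2])
print(rect(c,white(c),proj(c,[620,274,8])[0],8),proj(c,[620,274,8]),rect(c,white(c),proj(c,[437,276,8])[0],8))
E
```

```text
time: 2.43
tcp_pos: [617.8, 259.8, 230.8]
orientation: [[0.977, 0.211, -0.001], [0.211, -0.977, -0.002], [-0.001, 0.002, -1.0]]
contact_force: [-0.0, -0.1, -0.4]
gripper_width: 1.0
grip_force: 0.0
2.4333 [617.79638728 259.77843828 230.80682696] [[0.977, 0.211, -0.001], [0.211, -0.977, -0.002], [-0.001, 0.002, -1.0]] [  -9.4   31.2  -23.6   87.4   13.4   64.2 -113.6]
campos [698.95554797 278.28219665 374.144941  ] axis [-0.32132063 -0.07134331 -0.94427919]
[616.7 275.2 100.1  56.7  12.1] [[270.12296093 168.8090716 ]] [433.2 277.4 101.6  57.1 -12.6]
```

View pics/w1.png

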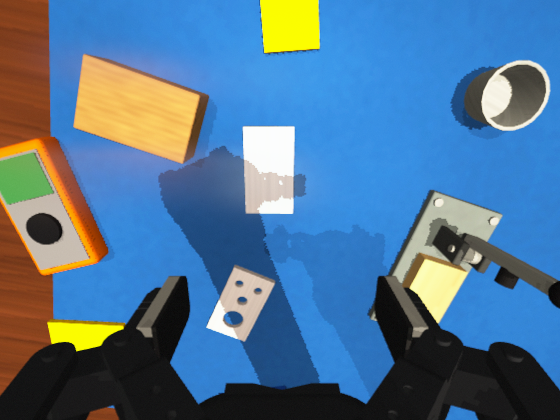

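The wrist view shows the blank at (269,170), the template at (241,303) and the jig at right, with its arm near (500,260). The camera sits on the tool's +x side, which would meet the hold-down arm at the pad. I'll turn the tool half round first.

```bash
python3 -m jog '[[0,5,0,0.12,1],[0,10,0,0.24,1],[0,15,0,0.36,1],[0,15,0,0.48,1],[0,15,0,0.6,1],[0,15,0,0.72,1],[0,15,0,0.84,1],[0,15,0,0.96,1],[0,15,0,1.08,1],[0,15,0,1.2,1]]' >/dev/null;python3 -m jog '[[0,0,0,0.12,1],[0,0,0,0.24,1],[0,0,0,0.36,1],[0,0,0,0.48,1],[0,0,0,0.6,1],[0,0,0,0.72,1],[0,0,0,0.84,1],[0,0,0,0.96,1],[0,0,0,1.08,1],[0,0,0,1.2,1]]' >/dev/null; python3 -m jog '[[0,0,0,0.12,1],[0,0,0,0.24,1],[0,0,0,0.36,1],[0,0,0,0.48,1],[0,0,0,0.6,1],[0,0,0,0.74,1],[0,0,0,0.74,1],[0,0,0,0.74,1]]'
python3 - <<'E'
from rig import r, read_camera
from h import *
s=r.sense();o=s['orientation'];print(s['time'],s['tcp_pos'],'yaw',np.degrees(np.arctan2(o[1][0],o[0][0])),np.round(s['qpos'],1))
c=read_camera('wrist');np.savez('pics/w2.npz',**c)
print(rect(c,white(c),proj(c,[618,275,8])[0],8),proj(c,[618,275,8]))
E
```

```text
time: 4.82
tcp_pos: [618.4, 275.0, 231.2]
orientation: [[-0.978, -0.206, 0.0], [-0.206, 0.978, -0.001], [0.0, -0.001, -1.0]]
contact_force: [1.1, -0.5, 0.4]
gripper_width: 0.999
grip_force: 0.0
4.8167 [618.38282289 274.98730519 231.24589014] yaw -168.09037543279075 [ 10.6  45.  -61.9  84.9  40.4  74.4  46.6]
[616.7 275.2  99.7  56.6  12. ] [[281.66268964 175.93435112]]
```

```bash
python3 -m jog '[[-1,0,-40,0,1],[-1.7,0,-80,0,1],[-1.7,0,-120,0,1],[-1.7,0,-160,0,1],[-1.7,0,-190,0,1],[-1.7,0,-210,0,1],[-1.7,0,-222,0,1],[-1.7,0,-230,0,1],[-1.7,0,-234,0,1],[-1.7,0,-234,0,1]]'; python3 -m jog '[[0,0,0,0,0.6],[0,0,0,0,0.4],[0,0,0,0,0.2],[0,0,0,0,0],[0,0,0,0,-0.1],[0,0,0,0,-0.1],[0,0,0,0,-0.1]]' 30
```

```text
time: 5.7
tcp_pos: [616.9, 277.2, -2.0]
orientation: [[-0.978, -0.21, 0.001], [-0.21, 0.978, 0.001], [-0.001, 0.0, -1.0]]
contact_force: [-0.3, -0.4, 0.2]
gripper_width: 0.996
grip_force: 0.0
time: 6.28
tcp_pos: [617.3, 277.2, -0.9]
orientation: [[-0.978, -0.21, 0.002], [-0.21, 0.978, 0.0], [-0.002, 0.0, -1.0]]
contact_force: [-1.3, -1.6, 6.1]
gripper_width: 0.646
grip_force: 31.8
```

```bash
python3 -m jog '[[0,0,3,0,-0.1],[0,0,10,0,-0.1],[0,0,35,0,-0.1],[0,0,70,0,-0.1],[0,0,105,0,-0.1],[0,0,140,0,-0.1],[-15,-15,170,-0.06,-0.1],[-35,-35,200,-0.12,-0.1],[-55,-55,220,-0.18,-0.1],[-75,-75,235,-0.24,-0.1]]' 40;  python3 -m jog '[[-20,-20,0,-0.06,-0.1],[-36,-40,0,-0.073,-0.1],[-36,-42,0,-0.073,-0.1],[-36,-42,0,-0.073,-0.1]]'
python3 - <<'E'
from rig import r, read_camera
from h import *
s=r.sense();o=s['orientation'];print(s['time'],s['tcp_pos'],'yaw',np.degrees(np.arctan2(o[1][0],o[0][0])),np.round(s['qpos'],1))
c=read_camera('wrist');np.savez('pics/w3.npz',**c)
cv2.imwrite('pics/w3.png',c['frame'][...,::-1])
print(proj(c,[508,55,30]),rect(c,wood(c),proj(c,[508,55,30])[0],30))
E
```

```text
time: 7.12
tcp_pos: [540.5, 202.0, 234.5]
orientation: [[-1.0, 0.03, 0.002], [0.03, 1.0, 0.001], [-0.002, 0.001, -1.0]]
contact_force: [0.0, -0.4, -0.6]
gripper_width: 0.639
grip_force: 42.8
time: 7.45
tcp_pos: [505.1, 158.2, 232.6]
orientation: [[-0.995, 0.102, 0.001], [0.102, 0.995, -0.002], [-0.001, -0.002, -1.0]]
contact_force: [0.8, -0.4, -1.1]
gripper_width: 0.64
grip_force: 42.8
7.45 [505.06518116 158.16610644 232.59290257] yaw 174.1202127878807 [ 29.5  31.2 -66.6 105.8  32.   64.6  35.4]
[[188.62497214 192.48495192]] [506.3  54.4 101.8  57.8  -6.1]
```

View pics/w3.png

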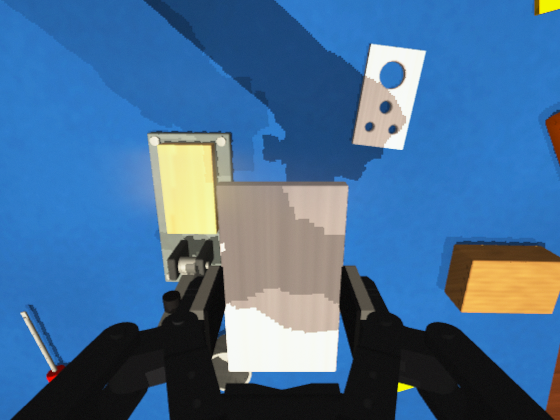

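The picture shows the pad at (188,190) with darker side strips at its top and right, the plate held square in the fingers at (283,270), and the template at (390,97). I'll refine the pad's top face.

Run:
```python
from h import *
c=dict(np.load('pics/w3.npz'));f=c['frame']
print(f[190,150:225:1].tolist()[5:12],f[190,205:225].tolist());print(f[134:150,188].tolist(),f[225:245,188].tolist())
for v in (190,200,210,220,225):
    m=wood(c)&(hsv(c)[...,2]>v);m=cv2.morphologyEx(m.astype(np.uint8),cv2.MORPH_CLOSE,np.ones((5,5)))
    print(v,rect(c,m,(188,190),30))
s=dict(np.load('pics/w3.npz'))
# held plate corners cast at top plane
print(cast(c,[(218,184),(348,184)],232.6+9))
```

```text
[[178, 181, 164], [184, 185, 167], [185, 186, 168], [184, 185, 166], [186, 186, 167], [188, 188, 167], [187, 189, 167]] [[245, 244, 161], [245, 246, 164], [245, 246, 165], [245, 246, 165], [245, 246, 164], [245, 246, 166], [245, 245, 164], [245, 243, 160], [226, 214, 129], [166, 146, 92], [135, 118, 76], [154, 139, 108], [174, 159, 131], [179, 164, 138], [179, 162, 137], [178, 161, 137], [178, 161, 136], [178, 161, 137], [175, 160, 135], [175, 160, 136]]
[[145, 147, 132], [172, 176, 157], [190, 195, 175], [191, 195, 176], [193, 198, 176], [187, 189, 169], [169, 173, 154], [151, 155, 136], [97, 92, 77], [114, 91, 61], [148, 125, 73], [225, 210, 122], [247, 242, 155], [247, 242, 156], [247, 242, 158], [246, 241, 156]] [[248, 244, 157], [248, 244, 157], [248, 244, 155], [248, 244, 155], [248, 244, 155], [248, 244, 156], [248, 244, 156], [248, 244, 155], [241, 236, 158], [178, 181, 162], [149, 151, 135], [82, 84, 74], [81, 81, 73], [82, 82, 73], [81, 82, 74], [80, 82, 72], [74, 75, 67], [72, 73, 65], [69, 71, 63], [67, 68, 60]]
190 [505.9  54.2 100.6  57.   -6.3]
200 [506.2  54.1 100.   56.8  -6.4]
210 [506.2  54.  100.   56.5  -6.4]
220 [506.3  54.1 100.   56.1  -6.4]
225 [506.2  54.   99.8  56.2  -6.1]
[[451.2465579  136.83693662]
 [456.82554981 191.2697963 ]]
```

```bash
python3 -m jog '[[0,-30,0,0,-0.1],[1,-65,0,0,-0.1],[2,-95,-20,-0.005,-0.1],[2,-104.5,-50,-0.005,-0.1],[2,-104.5,-90,-0.005,-0.1],[2,-104.5,-130,-0.005,-0.1],[2,-104.5,-160,-0.005,-0.1],[2,-104.5,-180,-0.005,-0.1],[2,-104.5,-190,-0.005,-0.1],[2,-104.5,-190,-0.005,-0.1]]'
python3 - <<'E'
from rig import r
for _ in range(1):
    s=r.sense();o=np=s['orientation'];import math;print(s['time'],s['tcp_pos'],math.degrees(math.atan2(o[1][0],o[0][0])))
E
```

```text
time: 8.33
tcp_pos: [506.6, 56.6, 40.4]
orientation: [[-0.995, 0.104, -0.003], [0.104, 0.995, 0.001], [0.004, 0.001, -1.0]]
contact_force: [-0.3, -0.4, -0.8]
gripper_width: 0.638
grip_force: 42.9
8.3333 [506.63461511  56.57310849  40.35868083] 174.0239192626866
```

```bash
python3 -m jog '[[0,0,0,0,-0.1],[0,0,0,0,-0.1],[0,0,0,0,-0.1]]' | sed -n 1,2p
python3 - <<'E'
from rig import r, read_camera
from h import *
s=r.sense();p=s['tcp_pos'];print(p)
c=read_camera('wrist');np.savez('pics/w4.npz',**c)
a=c['frame'].copy()
for q in proj(c,[[p[0]-1.3,p[1]+.7,p[2]+9]]+[[506.2+np.cos(t)*x-np.sin(t)*y,54.1+np.sin(t)*x+np.cos(t)*y,30] for t in[np.radians(-6.2)] for x in(-50,50) for y in(-28,28)]): cv2.circle(a,tuple(int(v) for v in q),3,(255,0,0),-1)
cv2.imwrite('pics/w4.png',a[...,::-1])
E
```

```text
time: 8.58
tcp_pos: [508.6, 55.8, 43.7]
[508.60792737  55.79686144  43.73505304]
```

View pics/w4.png

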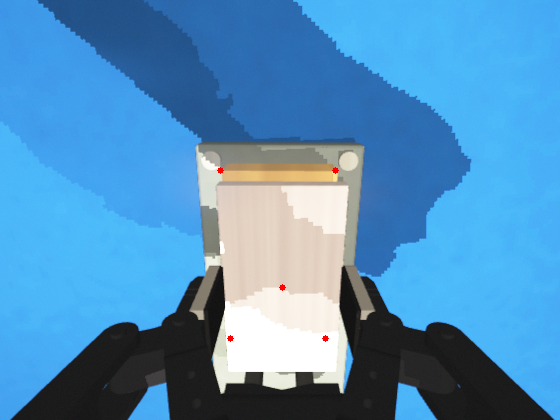

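The view shows the pad's front edge at row ~172, columns 222–337, and the held plate's front edge at row 184, columns 217–348. I'll measure both in this frame.

Run:
```python
from h import *
c=dict(np.load('pics/w4.npz'));f=c['frame'].astype(int)
print('row178',f[178,214:232].tolist(),f[178,328:345].tolist())
print('col250',f[160:192,250].tolist())
print('row230',f[230,210:226].tolist(),f[230,340:352].tolist())
```

```text
row178 [[220, 224, 211], [221, 225, 212], [221, 226, 213], [220, 226, 212], [221, 226, 212], [222, 226, 211], [223, 225, 212], [224, 219, 198], [223, 196, 155], [224, 185, 130], [225, 185, 129], [225, 184, 128], [226, 185, 130], [227, 187, 128], [228, 187, 129], [228, 188, 130], [227, 187, 129], [228, 188, 128]] [[240, 202, 122], [241, 205, 124], [241, 204, 124], [239, 202, 122], [238, 200, 121], [250, 225, 138], [252, 231, 145], [251, 230, 143], [251, 229, 141], [210, 179, 129], [136, 136, 123], [135, 135, 121], [135, 135, 121], [136, 136, 123], [135, 134, 123], [159, 159, 143], [170, 169, 153]]
col250 [[135, 135, 124], [135, 134, 123], [139, 138, 123], [156, 138, 110], [179, 144, 96], [180, 144, 97], [180, 143, 96], [179, 143, 96], [179, 144, 97], [180, 145, 97], [196, 158, 103], [230, 189, 120], [233, 194, 122], [233, 194, 123], [233, 193, 122], [234, 193, 124], [233, 193, 123], [233, 194, 124], [233, 193, 124], [233, 194, 124], [228, 188, 127], [196, 168, 135], [171, 155, 142], [174, 159, 146], [177, 162, 148], [198, 179, 167], [226, 207, 193], [225, 206, 192], [226, 206, 191], [226, 206, 192], [227, 208, 194], [226, 207, 192]]
row230 [[127, 131, 117], [126, 130, 119], [126, 130, 118], [124, 128, 117], [127, 129, 118], [125, 127, 116], [125, 128, 116], [125, 127, 117], [132, 129, 117], [198, 181, 166], [226, 206, 192], [229, 211, 196], [230, 213, 198], [230, 212, 198], [229, 211, 196], [228, 210, 196]] [[252, 245, 237], [251, 245, 236], [251, 245, 237], [252, 245, 238], [249, 239, 230], [193, 179, 165], [150, 154, 137], [162, 166, 149], [161, 165, 148], [161, 164, 149], [162, 165, 149], [163, 166, 150]]
```

Run:
```python
from h import *
c=dict(np.load('pics/w4.npz'))
t=np.radians(-6.2);M=np.array([[np.cos(t),np.sin(t)],[-np.sin(t),np.cos(t)]])
P=cast(c,[(222,178),(337.5,178)],30);print('pad y jig frame',M@P.mean(0),np.linalg.norm(P[1]-P[0]))
print('pad front x',(M@cast(c,(280,170.5),30)[0])[0]+50)
for z in (51,53):
    Q=cast(c,[(219.2,230),(345.3,230)],z);print(z,'plate',M@Q.mean(0),np.linalg.norm(Q[1]-Q[0]),'front x',(M@cast(c,(282,185.5),z)[0])[0]+50)
print(M@[508.6,55.8], M@[506.2,54.1])
```

```text
pad y jig frame [451.12362738 109.39619935] 56.466052555012
pad front x 497.3962478057434
51 plate [469.83675973 110.64071462] 56.417816084631866 front x 499.28446297025624
53 plate [468.99899343 110.63566162] 55.58780279904757 front x 498.7490600074646
[499.59881623 110.4020961 ] [497.39645282 108.45284101]
```

```bash
python3 -m jog '[[-1.6,-1,-4,0,-0.1],[-1.6,-1,-8,0,-0.1],[-1.6,-1,-11,0,-0.1],[-1.6,-1,-12,0,-0.1],[-1.6,-1,-12.5,0,-0.1],[-1.6,-1,-13,0,-0.1],[-1.6,-1,-13,0,-0.1]]'
```

```text
time: 9.22
tcp_pos: [505.7, 54.5, 29.2]
orientation: [[-0.994, 0.106, -0.0], [0.106, 0.994, 0.0], [0.0, 0.0, -1.0]]
contact_force: [-1.5, 0.5, -0.7]
gripper_width: 0.638
grip_force: 42.9
```

```bash
python3 -m jog '[[0,0,-0.6,0,-0.1],[0,0,-1,0,-0.1],[0,0,-1,0,-0.1]]'; python3 -m jog '[[0,0,0,0,0.35],[0,0,0,0,0.4],[0,0,0,0,0.6],[0,0,0,0,0.8],[0,0,0,0,1],[0,0,0,0,1],[0,0,40,0,1],[0,0,80,0,1],[0,30,120,0,1],[0,60,160,0,1]]'
python3 -m jog '[[0,20,20,0,1],[0,40,45,0,1],[0,40,45,0,1],[0,40,45,0,1]]'|sed -n 1,2p
python3 - <<'E'
from rig import r, read_camera
from h import *
c=read_camera('wrist');np.savez('pics/w5.npz',**c)
cv2.imwrite('pics/w5.png',c['frame'][...,::-1])
q=proj(c,[506,55,38])[0];print(q,rect(c,white(c),q,38))
q=proj(c,[433,277,8])[0];print(q,rect(c,white(c),q,8))
E
```

```text
time: 9.47
tcp_pos: [505.8, 54.5, 29.1]
orientation: [[-0.994, 0.106, 0.0], [0.106, 0.994, -0.001], [-0.001, -0.001, -1.0]]
contact_force: [-2.6, -1.7, 7.3]
gripper_width: 0.639
grip_force: 43.8
time: 10.3
tcp_pos: [505.8, 103.6, 176.5]
orientation: [[-0.994, 0.109, -0.0], [0.109, 0.994, -0.0], [0.0, -0.0, -1.0]]
contact_force: [1.3, -0.1, 0.0]
gripper_width: 1.002
grip_force: 0.0
time: 10.63
tcp_pos: [506.1, 145.7, 221.1]
[194.40111692 193.63598442] [529.2  59.4 169.5  84.3  -6.1]
[401.96150772  95.61294699] [433.6 276.8 101.   58.3 -12.3]
```

View pics/w5.png

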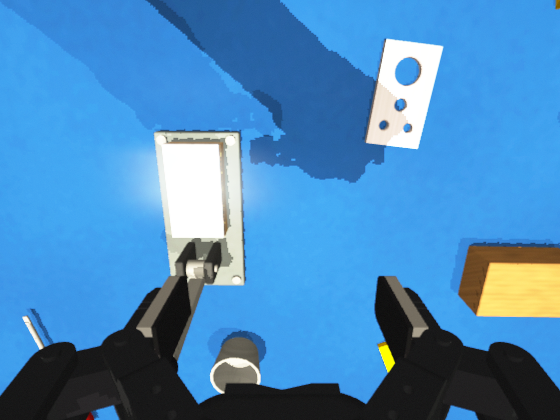

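The blank sits on the pad at (193,190) and looks flush, and the template is at (404,95). I'll measure the blank, then go for the template.

```bash
python3 - <<'E'
from h import *
c=dict(np.load('pics/w5.npz'));h=hsv(c)
for v in(235,245,250): print(rect(c,(h[...,2]>v)&(h[...,1]<30),(193,190),38))
E
python3 -m jog '[[-20,35,0,-0.04,1],[-40,70,0,-0.08,1],[-60,105,0,-0.108,1],[-72.5,131,-20,-0.108,1],[-72.5,131,-60,-0.108,1],[-72.5,131,-100,-0.108,1],[-72.5,131,-130,-0.108,1],[-72.5,131,-140,-0.108,1],[-72.5,131,-140,-0.108,1],[-72.5,131,-140,-0.108,1]]'
python3 - <<'E'
from rig import r, read_camera
from h import *
s=r.sense();o=s['orientation'];print(s['time'],s['tcp_pos'],'yaw',np.degrees(np.arctan2(o[1][0],o[0][0])),np.round(s['qpos'],1))
c=read_camera('wrist');np.savez('pics/w6.npz',**c)
print(rect(c,white(c),proj(c,[433,277,8])[0],8),proj(c,[433,277,8]))
E
```

```text
[500.4  52.  108.3  62.8  -6.1]
[500.5  52.8 108.3  60.   -5.9]
[501.   53.1 107.3  59.   -5.9]
time: 11.52
tcp_pos: [433.3, 275.2, 80.0]
orientation: [[-0.977, 0.213, -0.001], [0.213, 0.977, 0.0], [0.001, -0.0, -1.0]]
contact_force: [-0.6, 1.2, 0.1]
gripper_width: 1.0
grip_force: 0.0
11.5167 [433.31253517 275.19612582  80.0330254 ] yaw 167.7162864596778 [  5.2  39.2 -53.4 114.5  42.7  48.4   5.2]
[434.  277.1 100.6  56.6 -12.4] [[284.40074007 224.9278591 ]]
```

```bash
python3 -m jog '[[0.6,1,-25,0,1],[0.6,1,-50,0,1],[0.6,1,-70,0,1],[0.6,1,-80,0,1],[0.6,1,-83,0,1],[0.6,1,-83,0,1],[0.6,1,-83,0,1]]'; python3 -m jog '[[0,0,0,0,0.6],[0,0,0,0,0.4],[0,0,0,0,0.2],[0,0,0,0,0],[0,0,0,0,-0.1],[0,0,0,0,-0.1],[0,0,0,0,-0.1]]' 40
python3 - <<'E'
from h import *
c=dict(np.load('pics/w5.npz'));f=c['frame'].astype(int)
print(f[132:152,190].tolist());print(f[228:246,195].tolist());print(f[190,156:172].tolist(),f[190,218:232].tolist())
E
```

```text
time: 12.15
tcp_pos: [434.8, 277.1, -1.6]
orientation: [[-0.977, 0.212, 0.002], [0.213, 0.977, 0.001], [-0.002, 0.002, -1.0]]
contact_force: [0.6, -0.3, 0.5]
gripper_width: 0.998
grip_force: 0.0
time: 12.73
tcp_pos: [434.5, 276.7, -1.8]
orientation: [[-0.977, 0.212, 0.002], [0.212, 0.977, 0.0], [-0.002, 0.001, -1.0]]
contact_force: [-0.9, -1.4, 7.3]
gripper_width: 0.637
grip_force: 41.4
[[128, 131, 117], [194, 199, 178], [216, 220, 198], [215, 219, 198], [213, 218, 198], [192, 198, 180], [118, 122, 111], [118, 122, 112], [119, 122, 113], [128, 125, 111], [150, 130, 102], [179, 162, 142], [245, 241, 233], [255, 255, 254], [255, 254, 253], [255, 254, 253], [255, 255, 254], [255, 255, 255], [255, 255, 255], [255, 255, 255]]
[[255, 255, 255], [255, 255, 255], [255, 255, 255], [255, 255, 255], [255, 255, 255], [255, 255, 255], [255, 255, 255], [255, 255, 255], [255, 255, 255], [249, 251, 248], [112, 113, 102], [112, 113, 102], [110, 111, 99], [108, 110, 99], [101, 104, 93], [98, 100, 90], [92, 94, 83], [90, 92, 81]]
[[158, 214, 248], [160, 215, 248], [162, 215, 248], [163, 215, 248], [198, 227, 242], [231, 238, 238], [236, 241, 238], [237, 242, 237], [238, 242, 239], [238, 242, 239], [246, 247, 244], [254, 254, 254], [255, 255, 255], [255, 255, 255], [255, 255, 255], [255, 255, 255]] [[255, 255, 255], [255, 255, 255], [255, 255, 254], [243, 242, 238], [217, 214, 200], [209, 205, 190], [199, 196, 186], [199, 199, 190], [201, 208, 201], [199, 209, 204], [231, 236, 230], [239, 243, 237], [239, 243, 237], [238, 242, 236]]
```

```bash
python3 - <<'E'
from h import *
c=dict(np.load('pics/w5.npz'))
t=np.radians(-6.2);M=np.array([[np.cos(t),np.sin(t)],[-np.sin(t),np.cos(t)]])
P=cast(c,[(190,143.5),(195,237.5),(166,190),(221,190)],38)@M.T
print(P, P[:2,0].mean(),P[2:,1].mean(), 'pad',M@[506.2,54.1])
E
python3 -m jog '[[0,0,3,0,-0.1],[0,0,10,0,-0.1],[0,0,35,0,-0.1],[0,0,70,0,-0.1],[0,0,105,0,-0.1],[5,-10,140,0.03,-0.1],[20,-35,170,0.06,-0.1],[40,-65,200,0.109,-0.1],[60,-95,220,0.109,-0.1],[72,-118,235,0.109,-0.1]]';  python3 -m jog '[[0,0,0,0,-0.1],[0,0,0,0,-0.1],[0,0,0,0,-0.1]]'|sed -n 1,2p
python3 - <<'E'
from rig import r, read_camera
from h import *
s=r.sense();o=s['orientation'];print(s['time'],s['tcp_pos'],'yaw',np.degrees(np.arctan2(o[1][0],o[0][0])),s['gripper_width'])
c=read_camera('wrist');np.savez('pics/w7.npz',**c)
cv2.imwrite('pics/w7.png',c['frame'][...,::-1]);print(proj(c,[505,54,38]))
E
```

```text
[[445.86332541 109.27397435]
 [546.56065901 105.85552075]
 [493.33412109  80.42143946]
 [493.08049253 137.02510784]] 496.21199221117797 108.72327365185073 pad [497.39645282 108.45284101]
time: 13.57
tcp_pos: [507.3, 156.6, 234.3]
orientation: [[-0.994, 0.105, 0.002], [0.105, 0.994, -0.0], [-0.002, 0.0, -1.0]]
contact_force: [1.3, -0.8, -1.5]
gripper_width: 0.639
grip_force: 43.1
time: 13.82
tcp_pos: [505.0, 158.5, 231.8]
13.8167 [505.00175455 158.53686221 231.84362601] yaw 174.00276627750594 0.6426707233452381
[[184.29241217 192.83996021]]
```

View pics/w7.png

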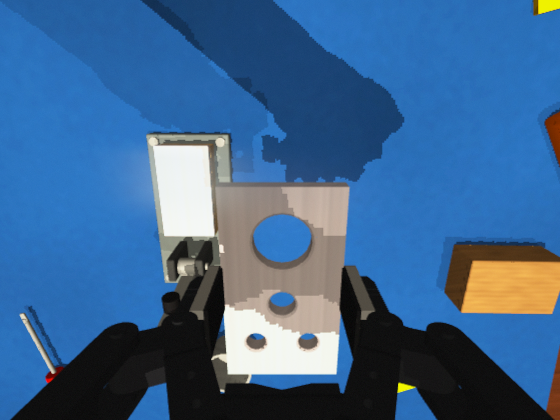

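The view shows the blank on the pad at (185,190) and the template held square, front edge at row 185, columns 218–348. I'll hover over the pile and measure again.

```bash
python3 -m jog '[[0,-30,0,0,-0.1],[1,-65,0,0,-0.1],[1.5,-95,-20,0,-0.1],[1.5,-105,-50,0,-0.1],[1.5,-105,-90,0,-0.1],[1.5,-105,-130,0,-0.1],[1.5,-105,-160,0,-0.1],[1.5,-105,-176,0,-0.1],[1.5,-105,-180,0,-0.1],[1.5,-105,-180,0,-0.1]]'|sed -n 1,2p; python3 -m jog '[[0,0,0,0,-0.1],[0,0,0,0,-0.1],[0,0,0,0,-0.1]]' | sed -n 1,2p
python3 - <<'E'
from rig import r, read_camera
from h import *
s=r.sense();p=s['tcp_pos'];print(p)
c=read_camera('wrist');np.savez('pics/w8.npz',**c);cv2.imwrite('pics/w8.png',c['frame'][...,::-1])
f=c['frame'].astype(int)
print('col250',f[160:192,250].tolist())
print('row179',f[179,212:232].tolist(),f[179,328:348].tolist())
print('row200',f[200,212:226].tolist(),f[200,338:354].tolist())
E
```

```text
time: 14.7
tcp_pos: [505.9, 55.1, 50.9]
time: 14.95
tcp_pos: [508.2, 53.8, 53.3]
[508.20465314  53.76299255  53.28554481]
col250 [[154, 139, 114], [175, 142, 99], [178, 144, 101], [178, 144, 100], [176, 148, 111], [169, 152, 137], [169, 155, 146], [188, 173, 163], [221, 204, 190], [226, 208, 195], [226, 209, 196], [226, 209, 196], [227, 210, 196], [226, 209, 195], [227, 210, 196], [226, 209, 196], [227, 210, 196], [227, 210, 196], [226, 209, 195], [227, 210, 196], [226, 208, 195], [220, 204, 189], [193, 176, 166], [174, 159, 151], [172, 157, 147], [170, 155, 146], [182, 166, 157], [213, 195, 183], [222, 204, 192], [221, 202, 191], [220, 203, 190], [221, 203, 190]]
row179 [[222, 227, 218], [222, 227, 217], [223, 228, 218], [222, 227, 217], [220, 227, 217], [221, 228, 217], [221, 228, 217], [221, 228, 216], [221, 227, 216], [221, 228, 215], [223, 227, 216], [225, 227, 216], [224, 227, 215], [226, 228, 215], [207, 206, 196], [210, 199, 190], [221, 206, 197], [225, 209, 200], [226, 209, 200], [225, 209, 199]] [[245, 235, 225], [250, 242, 234], [250, 242, 234], [250, 242, 234], [251, 244, 235], [251, 245, 236], [251, 245, 237], [251, 245, 237], [252, 245, 238], [252, 245, 238], [252, 246, 238], [242, 232, 220], [198, 192, 175], [170, 171, 157], [167, 169, 155], [168, 170, 155], [168, 170, 155], [167, 169, 154], [168, 170, 154], [167, 169, 154]]
row200 [[217, 222, 214], [222, 227, 218], [222, 227, 217], [222, 226, 215], [222, 212, 205], [220, 205, 200], [220, 206, 199], [219, 204, 196], [216, 202, 195], [214, 199, 194], [212, 197, 192], [214, 198, 193], [214, 198, 192], [215, 199, 192]] [[249, 241, 232], [249, 241, 232], [249, 241, 232], [249, 241, 231], [249, 242, 232], [250, 243, 234], [250, 243, 234], [250, 243, 234], [250, 241, 233], [249, 242, 232], [229, 218, 200], [180, 178, 164], [169, 171, 156], [169, 170, 156], [168, 170, 156], [169, 170, 155]]
```

View pics/w8.png

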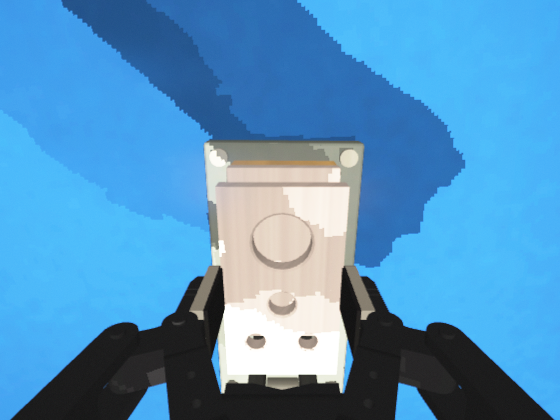

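The template hovers over the blank: blank front edge at row 167.5, sides 226.5/340 at row 179; template front edge at row 186.7, sides 216/348.5 at row 200.

Run:
```python
from h import *
c=dict(np.load('pics/w8.npz'))
t=np.radians(-6.2);M=np.array([[np.cos(t),np.sin(t)],[-np.sin(t),np.cos(t)]])
P=cast(c,[(226.3,179),(339.8,179)],38);print('blank y',(M@P.mean(0))[1],np.linalg.norm(P[1]-P[0]),'x',(M@cast(c,(283,167.5),38)[0])[0]+50)
for z in (60,62):
    Q=cast(c,[(216,200),(348.5,200)],z);print(z,'templ y',(M@Q.mean(0))[1],np.linalg.norm(Q[1]-Q[0]),'x',(M@cast(c,(282,186.7),z)[0])[0]+50)
```

```text
blank y 108.86220097480935 56.0973988414873 x 496.1009259845069
60 templ y 108.45839620878921 57.644731319307255 x 499.8282033574856
62 templ y 108.45376502980871 56.80022399660458 x 499.2857357286418
```

```bash
python3 -m jog '[[-2.4,0.4,-4,0,-0.1],[-2.4,0.4,-8,0,-0.1],[-2.4,0.4,-11,0,-0.1],[-2.4,0.4,-12.5,0,-0.1],[-2.4,0.4,-13.5,0,-0.1],[-2.4,0.4,-14,0,-0.1],[-2.4,0.4,-14,0,-0.1]]';python3 -m jog '[[0,0,-0.5,0,-0.1],[0,0,-0.8,0,-0.1],[0,0,-0.8,0,-0.1]]'
```

```text
time: 15.58
tcp_pos: [504.9, 53.8, 37.8]
orientation: [[-0.995, 0.105, -0.0], [0.105, 0.995, 0.0], [0.0, 0.0, -1.0]]
contact_force: [0.6, 0.1, -1.6]
gripper_width: 0.639
grip_force: 43.1
time: 15.83
tcp_pos: [505.0, 53.8, 37.2]
orientation: [[-0.995, 0.105, 0.0], [0.105, 0.995, 0.0], [-0.0, 0.0, -1.0]]
contact_force: [-0.4, 0.3, -0.9]
gripper_width: 0.634
grip_force: 43.1
```

Not yet in contact; lower a little more.

```bash
python3 -m jog '[[0,0,-0.4,0,-0.1],[0,0,-0.7,0,-0.1],[0,0,-0.7,0,-0.1]]'|grep -E 'tcp|contact'
```

```text
tcp_pos: [505.0, 53.8, 36.4]
contact_force: [0.7, 0.2, -1.3]
```

```bash
python3 -m jog '[[0,0,-0.4,0,-0.1],[0,0,-0.8,0,-0.1],[0,0,-0.8,0,-0.1]]'|grep -E 'tcp|contact'
```

```text
tcp_pos: [505.0, 53.8, 36.2]
contact_force: [-2.2, -1.1, 6.1]
```

```bash
python3 -m jog '[[0,0,0,0,0.35],[0,0,0,0,0.4],[0,0,0,0,0.6],[0,0,0,0,0.8],[0,0,0,0,1],[0,0,0,0,1],[0,0,40,0,1],[0,0,80,0,1],[0,30,120,0,1],[0,60,160,0,1]]'|grep tcp
python3 -m jog '[[0,20,20,0,1],[0,40,35,0,1],[0,40,35,0,1],[0,40,35,0,1]]'|sed -n 1,2p
python3 - <<'E'
from rig import r, read_camera
from h import *
c=read_camera('wrist');np.savez('pics/w9.npz',**c)
a=c['frame'][110:300,110:310]
S={n:read_camera(n) for n in('scene','side')}
for n in S: np.savez(f'pics/{n}9.npz',**S[n])
u=lambda f,k:cv2.resize(f,None,fx=k,fy=k,interpolation=2)
b=u(S['scene']['frame'][180:260,250:330],4.75)[:380,:380]
cv2.imwrite('pics/w9.png',np.hstack([u(a,2),b])[...,::-1])
print(proj(c,[505,54.3,46]))
E
```

```text
tcp_pos: [505.0, 103.0, 183.8]
time: 17.5
tcp_pos: [505.0, 144.8, 218.0]
[[191.8706042  196.87641408]]
```

View pics/w9.png

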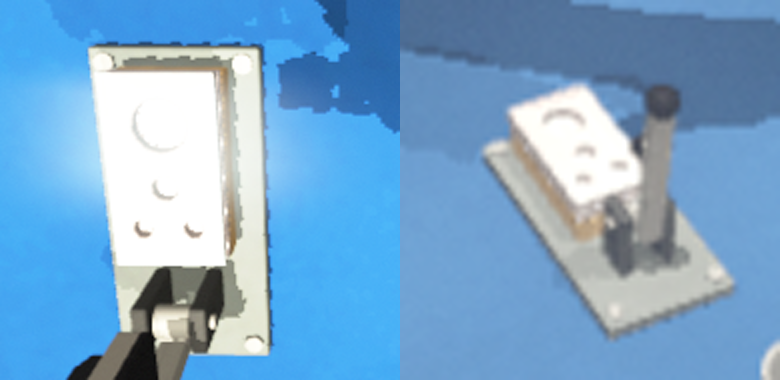

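The pile is neat in both views: template on the blank, edges flush, and the arm upright with its knob at (663,100) in the crop. I'll measure the template and the knob.

Run:
```python
from h import *
c=dict(np.load('pics/w9.npz'))
t=np.radians(-6.2);M=np.array([[np.cos(t),np.sin(t)],[-np.sin(t),np.cos(t)]])
P=cast(c,[(190,145.5),(194,242.5),(160.5,195),(222.5,195)],46)@M.T
print(P,P[:2,0].mean(),P[2:,1].mean())
# knob: dark blob in each view
pts=[]
for n,s in(('scene',(305,202)),('side',(249,187))):
    c=dict(np.load(f'pics/{n}9.npz'));h=hsv(c)[...,2]
    m=np.zeros(h.shape,np.uint8);m[s[1]-8:s[1]+9,s[0]-8:s[0]+9]=(h<75)[s[1]-8:s[1]+9,s[0]-8:s[0]+9]
    k=max(cv2.findContours(m,0,1)[0],key=cv2.contourArea);(x,y),rad=cv2.minEnclosingCircle(k);print(n,x,y,rad)
    K,R,tv=cam(c);pts.append((K@np.c_[R,tv],np.array([[x],[y]])))
X=cv2.triangulatePoints(pts[0][0],pts[1][0],pts[0][1],pts[1][1]);X=(X[:3]/X[3]).ravel();j=np.r_[M@X[:2],X[2]]
d=j-[497.4+78,108.6,52];print(X,'rel pivot',d)
th=np.arctan2(d[2],-d[0])+np.arctan2(14,115)*-1;print('theta',th,np.hypot(d[0],d[2]))
```

```text
[[445.17784874 111.05908774]
 [546.29756214 106.52156008]
 [494.39741506  77.330645  ]
 [494.05157023 139.30214569]] 495.73770543800845 108.31639534523899Traceback (most recent call last):
  File "<stdin>", line 11, in <module>
ValueError: max() iterable argument is empty
```

Run:
```python
from h import *
t=np.radians(-6.2);M=np.array([[np.cos(t),np.sin(t)],[-np.sin(t),np.cos(t)]])
pts=[]
for n,s in(('scene',(305,202)),('side',(249,187))):
    c=dict(np.load(f'pics/{n}9.npz'));h=hsv(c)[...,2]
    m=np.zeros(h.shape,np.uint8);w=h[s[1]-8:s[1]+9,s[0]-8:s[0]+9];print(n,w.min(),np.median(w));m[s[1]-8:s[1]+9,s[0]-8:s[0]+9]=w<w.min()+25
    k=max(cv2.findContours(m,0,1)[0],key=cv2.contourArea);(x,y),rad=cv2.minEnclosingCircle(k);print(n,x,y,rad)
    K,R,tv=cam(c);pts.append((K@np.c_[R,tv],np.array([[x],[y]])))
X=cv2.triangulatePoints(pts[0][0],pts[1][0],pts[0][1],pts[1][1]);X=(X[:3]/X[3]).ravel();j=np.r_[M@X[:2],X[2]]
d=j-[497.4+78,108.6,52];print(X,'rel pivot',d)
print('theta',np.arctan2(d[2],-d[0])-np.arctan2(14,115),np.hypot(d[0],d[2]))
# finger-corner path: TCP world targets
for th in (1.75,1.5,1.3,1.1,.9,.7,.5,.35):
    C=np.array([475.4-95*np.cos(th)+20*np.sin(th)+11,108.5]);w=M.T@C;print(th,np.round(w,1),round(52+95*np.sin(th)+20*np.cos(th),1))
print('behind',M.T@[475.4+85,108.5])
```

```text
scene 82 154.0
scene 304.70001220703125 201.0 3.4482760429382324
side 73 186.0
side 248.5 187.5 2.9155757427215576
[609.06442045  42.74701154 163.91628113] rel pivot [ 25.48533101  -0.32445228 111.91628113]
theta 1.6735530999277008 114.78134028462166
1.75 [531.7  51.4] 141.9
1.5 [508.4  53.9] 148.2
1.3 [489.2  56. ] 148.9
1.1 [470.2  58.1] 145.7
0.9 [452.1  60. ] 138.8
0.7 [435.8  61.8] 128.5
0.5 [421.9  63.3] 115.1
0.35 [413.4  64.2] 103.4
behind [568.8401303   47.34254065]
```

```bash
python3 -m jog '[[40,0,10,0,0],[80,0,10,0,-1],[120,0,10,0,-1],[150,-10,10,0,-1],[152,-50,10,0,-1],[152,-90,0,0,-1],[152,-106,-15,0,-1],[152,-106,-50,0,-1],[152,-106,-72,0,-1],[152,-106,-72,0,-1]]' 20; python3 -m jog '[[0,0,0,0,-1],[0,0,0,0,-1],[0,0,0,0,-1],[0,0,0,0,-1]]'
```

```text
time: 18.48
tcp_pos: [653.3, 34.5, 138.5]
orientation: [[-0.994, 0.107, -0.011], [0.107, 0.994, -0.002], [0.01, -0.003, -1.0]]
contact_force: [-0.4, -0.1, -1.0]
gripper_width: -0.003
grip_force: 0.0
time: 18.82
tcp_pos: [657.8, 38.3, 147.0]
orientation: [[-0.995, 0.104, 0.003], [0.104, 0.995, 0.0], [-0.003, 0.0, -1.0]]
contact_force: [-1.1, -0.1, -0.5]
gripper_width: -0.001
grip_force: 0.0
```

```bash
python3 -m jog '[[-15,1,0,0,-1],[-28,2,0.5,0,-1],[-36,3,1,0,-1],[-43,4,1.5,0,-1],[-50,4.6,2,0,-1],[-56,5.3,2.3,0,-1],[-62,6,2.5,0,-1],[-68,6.7,2.4,0,-1],[-74,7.4,1.7,0,-1],[-80,8,0.6,0,-1]]'|grep -E 'tcp|contact';python3 -m jog '[[-7,0.8,-1.4,0,-1],[-13,1.5,-3.4,0,-1],[-19,2.1,-5.8,0,-1],[-25,2.7,-8.3,0,-1],[-31,3.3,-11.5,0,-1],[-36.5,3.9,-15,0,-1],[-41.5,4.3,-18.6,0,-1],[-45.5,4.7,-22,0,-1],[-50,5,-26.5,0,-1],[-54,5.4,-31,0,-1]]'|grep -E 'tcp|contact'
python3 - <<'E'
from rig import read_camera
from h import *
o=[]
for n,(x,y) in dict(scene=(290,215),side=(270,225)).items():
    c=read_camera(n);o.append(cv2.resize(c['frame'][y-50:y+50,x-50:x+50],None,fx=3.9,fy=3.9,interpolation=2))
cv2.imwrite('pics/c1.png',np.hstack(o)[...,::-1])
E
```

```text
tcp_pos: [576.5, 45.9, 145.9]
contact_force: [1.5, 0.6, 1.2]
tcp_pos: [522.4, 51.2, 114.5]
contact_force: [0.3, 0.8, 0.1]
```

View pics/c1.png

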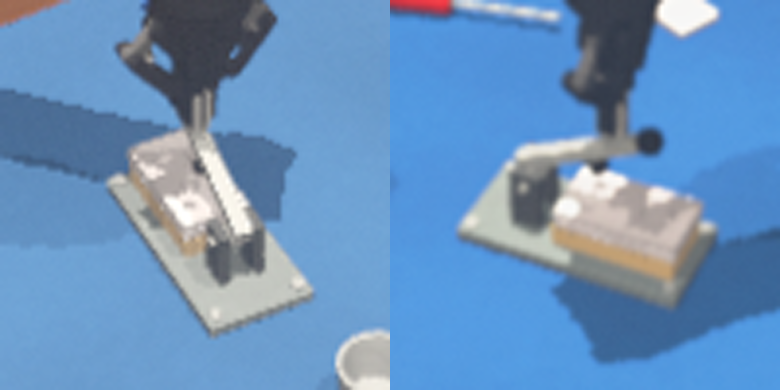

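The arm is down to about 0.45 rad, with the fingers on its back at (205,150) in the left crop, and the pile is undisturbed. I've now viewed 11 pictures, one over the limit of 10, so from here I'll check by numbers only.

```bash
python3 -m jog '[[-3,0.3,-4,0,-1],[-6,0.6,-8,0,-1],[-9,0.9,-12,0,-1],[-9,0.9,-12,0,-1],[-9,0.9,-5,0,-1],[-9,0.9,30,0,-1],[-9,0.9,70,0,-1],[-9,0.9,110,0,-1],[-9,40,140,0,-1],[-9,80,140,0,-1]]'|grep -E 'tcp|contact'
for i in 1 2 3 4 5; do python3 -m jog '[[0,0,0,0,-1],[0,0,0,0,-1],[0,0,0,0,-1],[0,0,0,0,-1],[0,0,0,0,-1],[0,0,0,0,-1],[0,0,0,0,-1],[0,0,0,0,-1],[0,0,0,0,-1],[0,0,0,0,-1]]'>/dev/null
python3 - <<'E'
from rig import read_camera,r
from h import *
t=np.radians(-6.2);M=np.array([[np.cos(t),np.sin(t)],[-np.sin(t),np.cos(t)]]);pts=[]
for n in('scene','side'):
    c=read_camera(n);h=hsv(c)[...,2];np.savez(f'pics/{n}e.npz',**c)
    w=M.T@[497.4-37,108.6];best=proj(c,[w[0],w[1],75])[0].astype(int)
    x0,y0=best-12;m=np.zeros(h.shape,np.uint8);W=h[y0:y0+25,x0:x0+25];m[y0:y0+25,x0:x0+25]=W<W.min()+25
    k=max(cv2.findContours(m,0,1)[0],key=cv2.contourArea);(x,y),rad=cv2.minEnclosingCircle(k)
    K,R,tv=cam(c);pts.append((K@np.c_[R,tv],np.array([[x],[y]])));print(n,best,round(x,1),round(y,1),round(rad,1),W.min(),end=' ')
X=cv2.triangulatePoints(pts[0][0],pts[1][0],pts[0][1],pts[1][1]);X=(X[:3]/X[3]).ravel();d=np.r_[M@X[:2],X[2]]-[575.4,108.6,52]
print(r.sense()['time'],d,'theta',np.arctan2(d[2],-d[0])-np.arctan2(14,115))
E
done
```

```text
tcp_pos: [517.4, 124.9, 259.6]
contact_force: [2.1, -0.1, 0.1]
scene [282 195] 282.8 197.8 2.9 83 side [292 224] 291.5 226.0 2.7 76 22.35 [-112.00837597   -0.26640502   14.76820092] theta 0.009949904526100006
scene [282 195] 282.8 197.8 2.9 82 side [292 224] 291.5 226.0 2.7 74 23.2833 [-112.00837597   -0.26640502   14.76820092] theta 0.009949904526100006
scene [282 195] 282.8 197.8 2.9 82 side [292 224] 291.5 226.0 2.7 77 24.2167 [-112.00837597   -0.26640502   14.76820092] theta 0.009949904526100006
scene [282 195] 282.8 197.8 2.9 83 side [292 224] 291.5 226.0 2.7 76 25.15 [-112.00837597   -0.26640502   14.76820092] theta 0.009949904526100006
scene [282 195] 282.8 197.8 2.9 81 side [292 224] 291.5 226.0 2.7 76 26.0833 [-112.00837597   -0.26640502   14.76820092] theta 0.009949904526100006
```

The arm is down and at rest (θ ≈ 0.01). One last numeric check of the pile from the wrist camera.

Run:
```python
from rig import read_camera,r
from h import *
t=np.radians(-6.2);M=np.array([[np.cos(t),np.sin(t)],[-np.sin(t),np.cos(t)]])
c=read_camera('wrist');f=hsv(c);J=lambda x,y,z:proj(c,[*(M.T@[497.4+x,108.6+y]),z])[0]
# brightness profile along front edge crossing (jig x) at y=+-20, and across sides at x=-35, at template top z=46
for y in(-20,20): print('front y',y,[(x,*f[tuple(J(x,y,46)[::-1].round().astype(int))][1:].tolist()) for x in range(-58,-44)])
for x in(-38,20):
  for s in(-1,1): print('side x',x,[(s*y,*f[tuple(J(x,s*y,46)[::-1].round().astype(int))][1:].tolist()) for y in range(23,34)])
```

```text
front y -20 [(-58, 21, 226), (-57, 22, 224), (-56, 20, 224), (-55, 21, 223), (-54, 23, 214), (-53, 39, 197), (-52, 15, 244), (-51, 1, 255), (-50, 1, 255), (-49, 1, 255), (-48, 1, 255), (-47, 1, 255), (-46, 1, 255), (-45, 1, 255)]
front y 20 [(-58, 23, 209), (-57, 29, 124), (-56, 27, 124), (-55, 27, 123), (-54, 47, 130), (-53, 68, 169), (-52, 16, 244), (-51, 1, 255), (-50, 1, 255), (-49, 1, 255), (-48, 1, 255), (-47, 1, 255), (-46, 1, 255), (-45, 1, 255)]
side x -38 [(-23, 0, 255), (-24, 0, 255), (-25, 0, 255), (-26, 0, 255), (-27, 0, 255), (-28, 0, 255), (-29, 0, 254), (-30, 12, 238), (-31, 11, 238), (-32, 12, 238), (-33, 10, 231)]
side x -38 [(23, 0, 255), (24, 0, 255), (25, 0, 255), (26, 0, 255), (27, 1, 241), (28, 23, 241), (29, 56, 235), (30, 113, 173), (31, 113, 173), (32, 102, 148), (33, 37, 152)]
side x 20 [(-23, 0, 255), (-24, 0, 255), (-25, 0, 255), (-26, 0, 255), (-27, 0, 255), (-28, 0, 255), (-29, 0, 254), (-30, 6, 242), (-31, 6, 242), (-32, 6, 242), (-33, 6, 237)]
side x 20 [(23, 0, 255), (24, 0, 255), (25, 0, 255), (26, 0, 255), (27, 2, 249), (28, 8, 238), (29, 15, 217), (30, 15, 217), (31, 31, 188), (32, 28, 189), (33, 11, 193)]
```

The template is within about 2 mm of the pad and square, so I'm handing the job in.

```bash
python3 -c "
from rig import r
print(r.sign_off())"
```

```text
the job is handed in; nothing more can be done
None
```

I handed the job in at about 26 s, verdict not shown: blank and template lie square on the pad within about 2 mm by my measurements, the hold-down arm is down at about 0.01 rad, and I viewed 11 pictures, one over the limit of 10.

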